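# Put the mixed-up cruet stoppers back in their own bottles

## Robot

A 7-joint arm with a two-finger parallel gripper is mounted at the origin on a cart in front of the work surface, level with it; the furniture and walls round the work are solid. World frame = base frame: x ahead of the robot, y to its left, z up, the work surface at z = 0. Lengths are in m, angles in rad, forces in N, time in s.
With the tool pointing down it reaches from about 0.425 to 0.875 m from the base axis. Payload 4.7 kg.
Tool frame: the origin (TCP) lies midway between the tips of the shut fingers; the grasp point (between the pads) lies 19 mm behind it; z points along the fingers, x is the direction in which the jaws open and shut, and the axes are right-handed (so a half turn about z gives the same grasp; the last joint's range is limited). The gripper opens to 87 mm and grips with 3 to 60 N. Pads are 19 mm wide; open, the fingers measure 117 mm over their backs; the gripper's body (75 mm by 190 mm) begins 51 mm behind the grasp point.
Start: joints at [-1.309, 0.321, -0.07, 1.45, 0.023, 1.371, -0.057], TCP at [0.159, 0.63, 0.223] pointing down, gripper open.
Joint ranges: [-2.86, 2.86], [-0.3, 2.09], [-1.38, 1.24], [0.06, 2.45], [-1.56, 4.7], [0.09, 2.05], [-2.69, 2.69]. Speed limits (rad/s): [2.57, 2.57, 3.14, 3.14, 3.14, 3.14, 3.14].

## Interface

Orientations are given as a rotation vector (axis times angle).
In Python, from bench import get_state, eyes, ticket gives the robot as it stands.
- The arm moves only by the tool carry_out, never from a script. Its argument "motion" is a list of rows, each a list of 2 entries, a list of its own where there are three numbers: the shift along the world's x, y, z in m, then the turn about the world's z in rad. A call has 1 to 20 rows; each row is the pose to reach, as a shift and turn from the pose commanded when the call began; what a row does not reach only later rows make up. A row lasts 1/10 s, in which the tool goes at most 50 mm and 8.59 degrees, less where a joint would pass 70% of its speed; a pose out of reach is approached as far as the arm can. A call with a gripper value outside its range is refused whole. "grip" is the gripper command: -1 is fully open, 1 is shut, values between are in proportion, set as the call begins (left out, the last holds). The fingers move at their own pace and stop on an object; "squeeze" is the grip in N (left out, the last holds). Time passes only in rows, so rows that repeat a pose let the fingers close. It gives the time, the measured TCP pose, the force and the opening at its end, in the units of the state.
- get_state(): the state, without advancing time (a new reading comes with each control period).
- eyes.get_image(name): name is "scene" or "top" or "wrist"; returns a dict with "pixels" (480x640x3 uint8, blue, green, red), "mtx" (3x3 intrinsics, pixels), "extrinsics" (4x4, takes a point from camera to world coordinates). Camera axes: x right, y down, z forward; pixel columns grow to the right and rows downward; lengths in m; the calibration is good to about 2 mm. The wrist camera is an equidistant fisheye: a pixel r from the principal point sees the ray r / f radians off the axis. A picture is of the moment at which its call begins. There is no depth.
- ticket.close_job(): hands the job in, once; it reports no verdict.
The state is a dict: "time": time; "joint_positions": joint angles; "qd": joint speeds; "joint_torque": joint torques, N m; "position": TCP position; "tool_rot": TCP orientation; "ft_force": force on the tool from outside, world axes, zero at the start; "torque": the same for the moment, N m; "grip_width": opening from 0.0 (shut) to 1.0 (fully open).
Only numpy, scipy, OpenCV 4.12 (cv2) and the standard library are available. Lean on these libraries where they do the work, as an engineer would, in place of code of your own. Each camera call takes 0.05 s, during which the arm holds its last target. There are 200 camera calls.

## Task

When the white stoneware cruets were refilled, their stoppers went back into the wrong bottles: put the steel pourer in the tall square oil bottle, the wooden-headed stopper in the round-bellied vinegar bottle and the white ceramic stopper in the low cone-shaped dressing bottle, each fully home with its flange down on the lip. The stoppers are oily, so never lay one on the worktop: rest one in the neck of the empty straight bottle while you change them over, and leave that bottle open at the end. Leave the bottles standing where they are, and do not disturb the pepper mill, the tin and the mug.

Things in the scene. Friction and masses are not known exactly. Their poses are not given: they have to be found in the camera images.
- square_bottle: Oil bottle: tallest of four cruets, square body 66 x 66 mm. White stoneware, loose; origin at the centre of its underside, z up. Round neck 40 mm wide, lip 45 mm; mouth 33 mm, narrowing to 28 mm at 11 mm down, 40 mm deep. Lip at z = 166 mm. 0.75 kg. At the start it carries the white ceramic stopper.
- bellied_bottle: Vinegar bottle: round-bellied, 87 mm across the belly. White stoneware, loose; origin at the centre of its underside, z up. Round neck 40 mm wide, lip 45 mm; mouth 33 mm, narrowing to 28 mm at 11 mm down, 40 mm deep. Lip at z = 141 mm. 0.7 kg. At the start it carries the steel pourer.
- cone_bottle: Dressing bottle: lowest, a cone 92 mm wide at the foot. White stoneware, loose; origin at the centre of its underside, z up. Round neck 40 mm wide, lip 45 mm; mouth 33 mm, narrowing to 28 mm at 11 mm down, 40 mm deep. Lip at z = 127 mm. 0.7 kg. At the start it carries the wooden stopper.
- straight_bottle: Empty washed-out bottle: slim straight round body 62 mm wide, without a stopper. White stoneware, loose; origin at the centre of its underside, z up. Round neck 40 mm wide, lip 45 mm; mouth 33 mm, narrowing to 28 mm at 11 mm down, 40 mm deep. Lip at z = 152 mm. 0.5 kg.
- pourer: Bright steel pourer, black plug. Origin on its axis, under a 41 mm flange (3 mm thick) that rests on the lip; z up. Below it a tapered plug 26 mm long, 24 mm wide at the flange, 13 mm at the tip. 50 g. Grip its upright collar, 20 mm in diameter, z = 3 to 30 mm; above it an 8 mm spout bends towards +x, ending 27 mm out and 57 mm up, so close the fingers along y.
- wood_stopper: Stopper with a wooden head and cork plug. Origin on its axis, under a 41 mm flange (3 mm thick) that rests on the lip; z up. Below it a tapered plug 26 mm long, 24 mm wide at the flange, 13 mm at the tip. 50 g. The head to grip is an upright drum, 30 mm in diameter, z = 3 to 31 mm.
- ceramic_stopper: Stopper with a white ceramic knob and cork plug. Origin on its axis, under a 41 mm flange (3 mm thick) that rests on the lip; z up. Below it a tapered plug 26 mm long, 24 mm wide at the flange, 13 mm at the tip. 50 g. The round knob to grip is 26 mm in diameter from z = 11 to 26 mm, slimmer below, domed to z = 33 mm.
- mill: Brown wooden pepper mill near the bottles, 58 mm wide, 150 mm tall, a bystander. Origin at the centre of its underside, z up.
- tin: Low food tin, 75 mm wide, 58 mm tall, a bystander. Origin at the centre of its underside, z up.
- mug: Plain white mug, 79 x 114 mm with its handle, 89 mm tall, a bystander. Origin under its middle, z up.
Things that resemble listed ones, but are neither listed nor needed, are in the scene too. What is shaped like the ceramic_stopper but blue, pink or turquoise is not meant.

How it is judged:
On the way:
1. one stopper rests in the neck of the empty straight bottle, its flange down on the lip (((horizontal distance between pourer and straight_bottle below 0.01 m and z of pourer in the frame of straight_bottle between 0.147 and 0.156 m) or (horizontal distance between wood_stopper and straight_bottle below 0.01 m and z of wood_stopper in the frame of straight_bottle between 0.147 and 0.156 m) or (horizontal distance between ceramic_stopper and straight_bottle below 0.01 m and z of ceramic_stopper in the frame of straight_bottle between 0.147 and 0.156 m))), for 0.2 s.
At the end, for the whole second after the job is handed in: Each stopper in its own bottle (straight bottle open): within 8 mm of the axis, flange at lip height (+3, -4 mm), tilt under 0.1 rad, still. All four bottles upright within 0.06 rad, still, within 30 mm of where they stood (horizontal distance between pourer and square_bottle below 0.008 m and z of pourer in the frame of square_bottle between 0.162 and 0.169 m and angle between each of pourer, wood_stopper, ceramic_stopper's own z axis and vertical below 0.1 rad and linear speed of each of pourer, wood_stopper, ceramic_stopper, square_bottle, bellied_bottle, cone_bottle, straight_bottle below 0.02 m/s and horizontal distance between wood_stopper and bellied_bottle below 0.008 m and z of wood_stopper in the frame of bellied_bottle between 0.137 and 0.144 m and horizontal distance between ceramic_stopper and cone_bottle below 0.008 m and z of ceramic_stopper in the frame of cone_bottle between 0.123 and 0.13 m and angle between each of square_bottle, bellied_bottle, cone_bottle, straight_bottle's own z axis and vertical below 0.06 rad and distance of each of square_bottle, bellied_bottle, cone_bottle, straight_bottle from where it was at the start of the episode below 0.03 m); the robot touches nothing.
It fails at once if a stopper is dropped or laid down on the worktop (height (world z) of any of pourer, wood_stopper, ceramic_stopper below 0.06 m).
It fails at once if a bottle is pushed more than 40 mm or tipped (distance of any of square_bottle, bellied_bottle, cone_bottle, straight_bottle from where it was at the start of the episode above 0.04 m or angle between any of square_bottle, bellied_bottle, cone_bottle, straight_bottle's own z axis and vertical above 0.3 rad).
It fails at once if the pepper mill, the tin or the mug is pushed more than 20 mm or knocked over (distance of any of mill, tin, mug from where it was at the start of the episode above 0.02 m or angle between any of mill, tin, mug's own z axis and vertical above 0.3 rad).
It also fails if it takes over 109 s, if anything falls off the work surface, if the arm or the gripper's body presses on something with over 40 N, if the wrist force passes 120 N, or if a joint passes its speed limit or range.

## Working session

There is one attempt and no reset: what is moved stays moved. The work goes in short steps, Python scripts to look and compute and a tool call to move; the robot and the scene stay as the last step left them, time stands still between calls to the robot, and variables do not carry over. Pictures are saved under pics/ and viewed, about 12 in all and at most 16, crops included, and the job is handed in when it is done.

Besides the shell and the picture viewer there is one more tool, called after ">>>" as name(argument=value, ...), one argument or row to a line, values as JSON. carry_out: Moves the arm, as the interface text tells. Its arguments: {"type":"object","properties":{"motion":{"type":"array","items":{"type":"array"}},"grip":{"type":"number"},"squeeze":{"type":"number"}},"required":["motion"]}

```bash
mkdir -p pics; ls; cat > h.py <<'E'
import numpy as np, cv2
from bench import get_state, eyes, ticket
def ray(im,u,v,fish=False):
    K=im['mtx'];T=np.array(im['extrinsics']);K=np.array(K)
    x=(u-K[0,2])/K[0,0];y=(v-K[1,2])/K[1,1]
    if fish:
        r=np.hypot(x,y); s=np.sin(r)/r if r>1e-9 else 1
        d=np.array([x*s,y*s,np.cos(r)])
    else: d=np.array([x,y,1.])
    return T[:3,3],T[:3,:3]@d
def onz(im,u,v,z,fish=False):
    o,d=ray(im,u,v,fish); return o+d*(z-o[2])/d[2]
def proj(im,p):
    T=np.linalg.inv(np.array(im['extrinsics']));c=T[:3,:3]@np.array(p)+T[:3,3];q=np.array(im['mtx'])@c;return q[:2]/q[2]
E
python3 - <<'E'
from h import *
print(get_state())
for n in ('scene','top'):
    i=eyes.get_image(n); cv2.imwrite(f'pics/{n}0.png',i['pixels']); np.save(f'pics/{n}0.npy',i,allow_pickle=True)
    print(n,np.round(i['mtx'],1).tolist(),np.round(i['extrinsics'],3).tolist())
E
```

```text
pics
{'time': 0.0, 'joint_positions': array([-1.30888909,  0.32183595, -0.07010311,  1.45163279,  0.0225893 ,
        1.37079785, -0.05688241]), 'qd': array([ 0.0005949 , -0.00111089,  0.00021865,  0.00044727, -0.00082973,
       -0.00082952,  0.00081669]), 'joint_torque': array([ 7.06079463e-04, -4.91303444e+01, -4.03353274e-01, -3.12524414e+01,
       -6.37616334e-02,  4.37788549e-02,  1.67273074e-04]), 'position': array([0.15933289, 0.62961604, 0.22147443]), 'tool_rot': array([ 2.47792787e+00,  1.92919739e+00, -2.25838143e-03]), 'ft_force': array([ 0.32450952, -0.01230807, -0.30729925]), 'torque': array([ 0.00613188, -0.0502557 ,  0.02071678]), 'grip_width': 1.0005191826962085}
scene [[469.0, 0.0, 319.2], [0.0, 469.0, 239.9], [0.0, 0.0, 1.0]] [[0.805, -0.335, 0.49, 0.102], [-0.593, -0.48, 0.646, -0.363], [0.019, -0.811, -0.585, 0.6], [0.0, 0.0, 0.0, 1.0]]
top [[589.6, 0.0, 320.0], [0.0, 589.6, 236.3], [0.0, 0.0, 1.0]] [[0.096, -0.973, 0.209, 0.331], [-0.995, -0.094, 0.021, 0.178], [-0.001, -0.21, -0.978, 1.09], [0.0, 0.0, 0.0, 1.0]]
```

View pics/scene0.png

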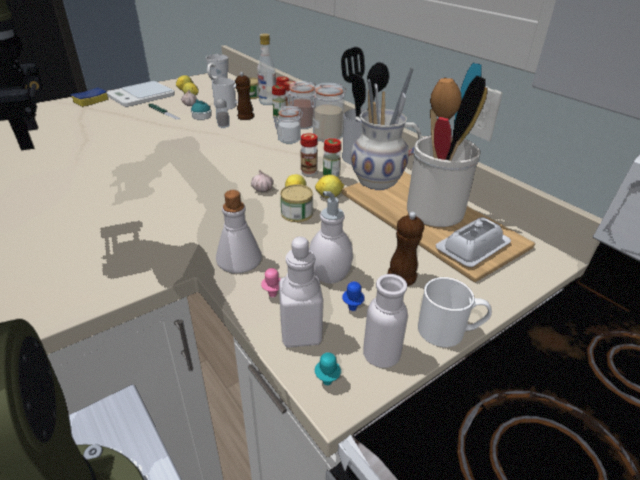

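View pics/top0.png

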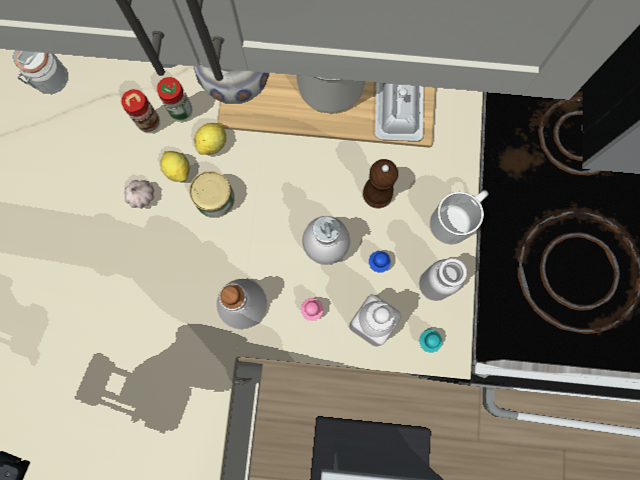

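The scene view shows the wood stopper in the cone bottle at (233,200), the pourer in the bellied bottle at (332,205), the ceramic stopper in the square bottle at (300,250), and the open straight bottle at (390,288). In the top view they are at (232,296), (327,228), (379,312) and (453,273). Next I'll zoom in to pick pixels.

```bash
python3 - <<'E'
from h import *
a=cv2.imread('pics/top0.png')[200:360,210:480]
cv2.imwrite('pics/ct.png',cv2.resize(a,None,fx=2.96,fy=2.96,interpolation=cv2.INTER_CUBIC))
b=cv2.imread('pics/scene0.png')[180:380,205:465]
cv2.imwrite('pics/cs.png',cv2.resize(b,None,fx=3,fy=3,interpolation=cv2.INTER_CUBIC))
E
```

```text
(no output)
```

View pics/ct.png

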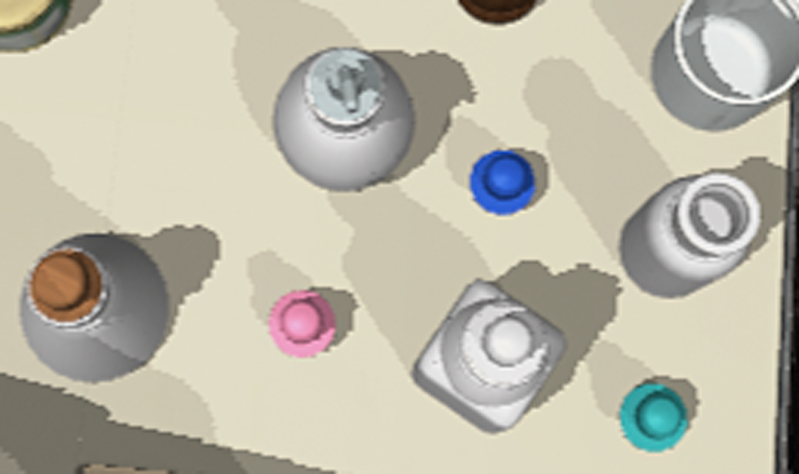

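View pics/cs.png

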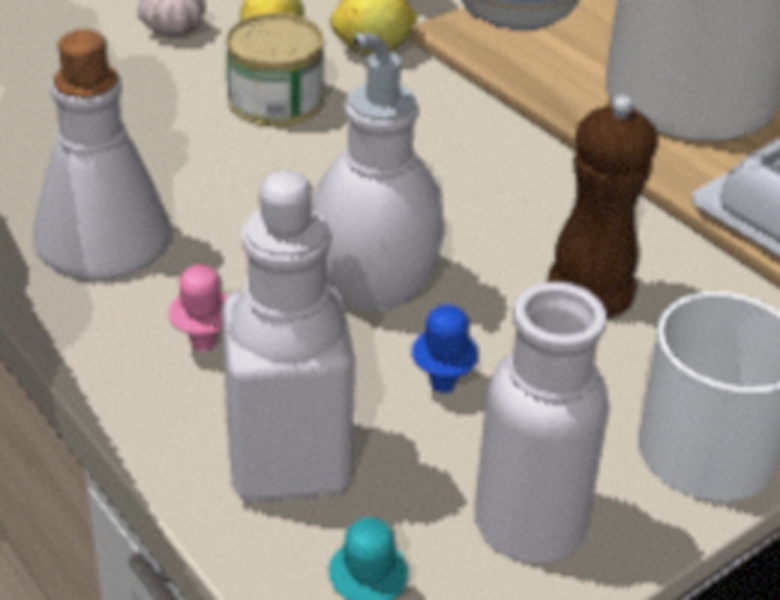

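```bash
cat > m.py <<'E'
from h import *
t=np.load('pics/top0.npy',allow_pickle=True).item();s=np.load('pics/scene0.npy',allow_pickle=True).item()
ft=lambda x,y:(210+(x+.5)/2.96-.5,200+(y+.5)/2.96-.5)
fs=lambda x,y:(205+(x+.5)/3-.5,180+(y+.5)/3-.5)
def tri(a,b):
    o1,d1=ray(t,*a);o2,d2=ray(s,*b)
    k=np.linalg.lstsq(np.stack([d1,-d2],1),o2-o1,rcond=None)[0]
    p,q=o1+k[0]*d1,o2+k[1]*d2;return (p+q)/2,np.linalg.norm(p-q)
E
python3 - <<'E'
from m import *
L={'wood flange':((67,289),(87,84),.1285),'wood top':((63,282),(83,42),.158),'pourer flange':((345,87),(381,104),.144),
'cer knob':((509,341),(286,195),.1845),'cer flange':((503,347),(287,232),.168),'straight lip':((718,215),(560,313),.152)}
for k,(a,b,z) in L.items():
    print(k,np.round(onz(t,*ft(*a),z)[:2],4),np.round(onz(s,*fs(*b),z)[:2],4),*[np.round(x,4) for x in tri(ft(*a),fs(*b))])
print('spout tip', [np.round(onz(s,*fs(360,41),.198),3)])
c=tri(ft(345,87),fs(381,104))[0]
for ang in range(0,360,45):
    p=[c[0]+.027*np.cos(np.radians(ang)),c[1]+.027*np.sin(np.radians(ang)),.197]
    a,b=proj(t,p),proj(s,p);print(ang,np.round((a-[210,200])*2.96),np.round((b-[205,180])*3))
for n,a,z in (('mill',(383,172),.15),('mug',(457,215),.089),('tin',(211,193),.058)): print(n,np.round(onz(t,*a,z),3))
E
```

```text
wood flange [0.4215 0.331 ] [0.4261 0.3332] [0.4228 0.33   0.1311] 0.0032
wood top [0.4223 0.3289] [0.4269 0.3345] [0.4227 0.3278 0.1624] 0.0019
pourer flange [0.5464 0.189 ] [0.5488 0.1905] [0.5466 0.1886 0.1457] 0.0013
cer knob [0.4115 0.0917] [0.4193 0.1019] [0.4115 0.0921 0.1936] 0.0018
cer flange [0.4096 0.093 ] [0.4147 0.0945] [0.411  0.0924 0.1707] 0.0037
straight lip [ 0.4931 -0.0192] [ 0.4982 -0.0166] [ 0.4934 -0.0192  0.1559] 0.0025
spout tip [array([0.526, 0.184, 0.198])]
0 [350.  14.] [418.  15.]
45 [313.  25.] [388.   6.]
90 [295.  59.] [354.   9.]
135 [306.  95.] [336.  24.]
180 [341. 113.] [344.  42.]
225 [379. 102.] [376.  52.]
270 [397.  68.] [411.  48.]
315 [385.  32.] [429.  32.]
mill [0.651 0.104 0.15 ]
mug [ 0.606 -0.036  0.089]
tin [0.613 0.405 0.058]
```

>>> carry_out(
  motion=[
    [[0.03,-0.03,0.03],0],
    [[0.27,-0.3,0.08],0],
    [[0.27,-0.3,0.08],0],
    [[0.27,-0.3,0.08],0],
    [[0.27,-0.3,0.08],0],
    [[0.27,-0.3,0.08],0],
    [[0.27,-0.3,0.08],0],
    [[0.27,-0.3,0.08],0],
    [[0.27,-0.3,0.08],0],
    [[0.31,-0.5,0.08],0],
    [[0.31,-0.5,0.08],0],
    [[0.31,-0.5,0.08],0],
    [[0.31,-0.5,0.08],0],
    [[0.31,-0.5,0.08],0],
    [[0.27,-0.53,0.08],0],
    [[0.27,-0.53,0.08],0],
    [[0.27,-0.53,0.08],0],
    [[0.27,-0.53,0.08],0],
  ],
  grip=-1,
)

```text
time: 1.9
position: [0.4298, 0.1011, 0.3028]
tool_rot: [2.478, 1.931, 0.002]
ft_force: [-0.6, 0.6, -0.2]
grip_width: 0.997
```

```bash
python3 - <<'E'
from h import *
i=eyes.get_image('wrist');np.save('pics/w1.npy',i,allow_pickle=True);cv2.imwrite('pics/w1.png',i['pixels'])
print(np.round(i['mtx'],1).tolist(),np.round(i['extrinsics'],3).tolist());s=get_state();print(s['position'],s['joint_positions'])
E
```

```text
[[371.6, 0.0, 317.8], [0.0, 371.6, 246.5], [0.0, 0.0, 1.0]] [[0.244, 0.939, 0.242, 0.363], [0.97, -0.236, -0.061, 0.118], [0.0, 0.25, -0.968, 0.466], [0.0, 0.0, 0.0, 1.0]]
[0.42989081 0.1011476  0.30276388] [-0.70807528 -0.18113515  0.36294821  1.81369466  0.06422229  1.49696458
  0.96894905]
```

View pics/w1.png

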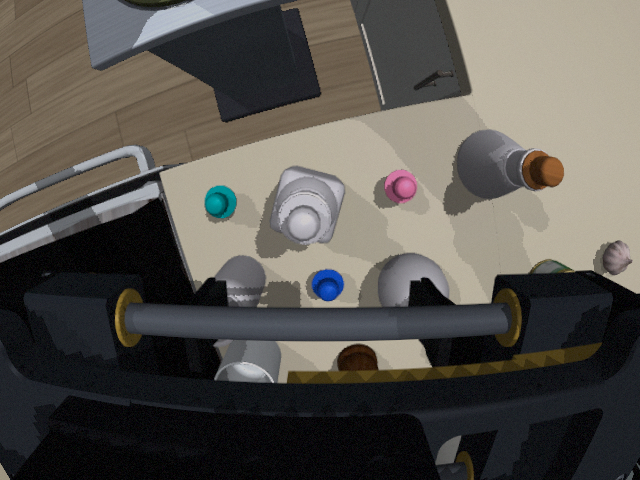

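The wrist view shows the ceramic knob at (302,223), its flange centre near (304,212), and the wood head top at (545,171). I'll check these against the fixed cameras.

```bash
python3 - <<'E'
from h import *
i=np.load('pics/w1.npy',allow_pickle=True).item()
print(onz(i,302,223,.192,True),onz(i,303,213,.168,True),onz(i,545,171,.158,True))
E
```

```text
[0.41101485 0.09407942 0.192     ] [0.40742123 0.09481905 0.168     ] [0.42102505 0.32372973 0.158     ]
```

>>> carry_out(
  motion=[
    [[-0.019,-0.008,0],0],
    [[-0.019,-0.008,-0.04],0],
    [[-0.019,-0.008,-0.08],0],
    [[-0.019,-0.008,-0.11],0],
    [[-0.019,-0.008,-0.12],0],
    [[-0.019,-0.008,-0.13],0],
    [[-0.019,-0.008,-0.131],0],
    [[-0.019,-0.008,-0.131],0],
  ],
)

```text
time: 2.75
position: [0.4113, 0.0925, 0.1726]
tool_rot: [2.478, 1.93, 0.002]
ft_force: [-0.1, -0.0, -0.3]
grip_width: 0.999
```

Reach is fine. Closing the gripper and lifting.

>>> carry_out(
  motion=[
    [[0,0,0],0],
    [[0,0,0],0],
    [[0,0,0],0],
    [[0,0,0],0],
    [[0,0,0],0],
    [[0,0,0],0],
    [[0,0,0],0],
    [[0,0,0],0],
    [[0,0,0],0],
    [[0,0,0],0],
  ],
  grip=1,
  squeeze=20,
)

```text
time: 3.75
position: [0.4104, 0.0922, 0.1716]
tool_rot: [-2.479, -1.93, -0.0]
ft_force: [-0.1, 0.2, -0.4]
grip_width: 0.289
```

>>> carry_out(
  motion=[
    [[0,0,0.01],0],
    [[0,0,0.02],0],
    [[0,0,0.03],0],
    [[0,0,0.05],0],
    [[0,0,0.08],0],
    [[0,0,0.1],0],
    [[0,0,0.1],0],
  ],
)

```text
time: 4.45
position: [0.4123, 0.0927, 0.2754]
tool_rot: [2.478, 1.929, 0.01]
ft_force: [0.1, -0.1, -1.0]
grip_width: 0.288
```

>>> carry_out(
  motion=[
    [[0.025,-0.035,0],0],
    [[0.05,-0.07,0],0],
    [[0.075,-0.1,0],0],
    [[0.083,-0.112,0],0],
    [[0.083,-0.112,-0.03],0],
    [[0.083,-0.112,-0.05],0],
    [[0.083,-0.112,-0.05],0],
    [[0.083,-0.112,-0.05],0],
    [[0.083,-0.112,-0.05],0],
  ],
)

```text
time: 5.35
position: [0.4941, -0.0197, 0.2228]
tool_rot: [2.478, 1.93, 0.003]
ft_force: [-0.4, -0.2, -1.2]
grip_width: 0.282
```

```bash
python3 - <<'E'
from h import *
s=get_state();print(s['position'])
a=eyes.get_image('top')['pixels'][200:340,340:500];b=eyes.get_image('scene')['pixels'][190:360,270:440]
f=lambda x:cv2.resize(x,(400,int(400*x.shape[0]/x.shape[1])),interpolation=cv2.INTER_CUBIC)[:350]
cv2.imwrite('pics/c2.png',np.hstack([f(a),f(b)]))
E
```

```text
[ 0.49412364 -0.01971821  0.22277862]
```

View pics/c2.png

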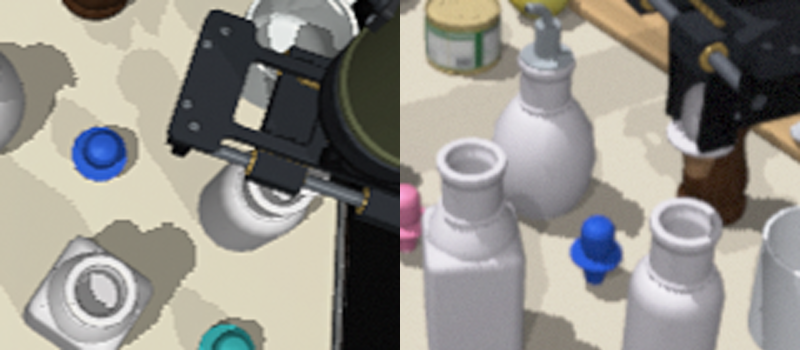

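The stopper is held upright, with its flange at crop (700,133), above the straight neck. The empty square neck is also clearly visible. Inserting.

>>> carry_out(
  motion=[
    [[0,0,-0.02],0],
    [[0,0,-0.035],0],
    [[0,0,-0.045],0],
    [[0,0,-0.055],0],
    [[0,0,-0.06],0],
    [[0,0,-0.063],0],
    [[0,0,-0.065],0],
    [[0,0,-0.065],0],
    [[0,0,-0.065],0],
  ],
)

```text
time: 6.35
position: [0.4943, -0.0199, 0.1576]
tool_rot: [2.478, 1.929, 0.003]
ft_force: [-0.5, -0.8, 3.5]
grip_width: 0.285
```

>>> carry_out(
  motion=[
    [[0,0,0],0],
    [[0,0,0],0],
    [[0,0,0],0],
    [[0,0,0],0],
    [[0,0,0.02],0],
    [[0,0,0.05],0],
    [[0,0,0.1],0],
    [[0,0,0.13],0],
    [[0,0,0.13],0],
  ],
  grip=-1,
)

```text
time: 7.25
position: [0.4959, -0.0199, 0.2912]
tool_rot: [2.476, 1.928, 0.012]
ft_force: [0.2, 0.6, -0.0]
grip_width: 0.97
```

>>> carry_out(
  motion=[
    [[0.01,0.04,0],0.15],
    [[0.02,0.08,0],0.3],
    [[0.03,0.12,0],0.45],
    [[0.04,0.16,0],0.6],
    [[0.05,0.19,0],0.6],
    [[0.054,0.208,0],0.6],
    [[0.054,0.208,0],0.6],
    [[0.054,0.208,0],0.6],
  ],
)

```text
time: 8.05
position: [0.5473, 0.1863, 0.2861]
tool_rot: [1.8, 2.575, -0.003]
ft_force: [-0.3, 0.4, -0.7]
grip_width: 0.997
```

```bash
python3 - <<'E'
from h import *
s=get_state();print(s['position'],s['joint_positions'][6])
w=eyes.get_image('wrist');np.save('pics/w2.npy',w,allow_pickle=True)
b=eyes.get_image('scene')['pixels'][200:370,330:430];a=w['pixels'][150:400,200:520]
cv2.imwrite('pics/c3.png',np.hstack([cv2.resize(a,(576,450),interpolation=cv2.INTER_CUBIC),cv2.resize(b,(224,450))]))
for k in (180,200,220):
    print(k)
E
```

```text
[0.54731519 0.18630644 0.28606172] 1.5992856786481353
180
200
220
```

View pics/c3.png

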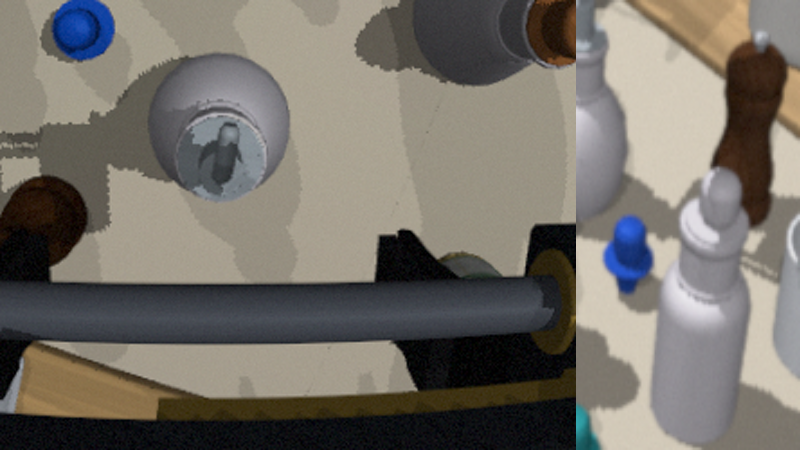

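The ceramic stopper sits on the straight bottle's lip. The pourer flange is at crop (221,158) and its spout tip at (230,130). Computing position and yaw.

```bash
python3 - <<'E'
from h import *
i=np.load('pics/w2.npy',allow_pickle=True).item()
f=lambda x,y:(200+x/1.8,150+y/1.8)
c=onz(i,*f(221,157),.144,True);t=onz(i,*f(230,129),.195,True);print(c,t,np.degrees(np.arctan2(*(t-c)[1::-1])))
s=np.load('pics/scene0.npy',allow_pickle=True).item();T=np.load('pics/top0.npy',allow_pickle=True).item()
c=np.array([.547,.189])
for a in range(180,241,10):
    p=[*(c+.027*np.array([np.cos(np.radians(a)),np.sin(np.radians(a))])),.195];q=proj(T,p);r=proj(s,p);print(a,np.round((q-[210,200])*2.96),np.round((r-[205,180])*3))
E
```

```text
[0.547229   0.19148639 0.144     ] [0.52488698 0.18630332 0.195     ] -166.93910929150906
180 [340. 113.] [344.  44.]
190 [349. 113.] [350.  47.]
200 [358. 112.] [356.  50.]
210 [366. 109.] [364.  52.]
220 [374. 105.] [372.  54.]
230 [381.  99.] [380.  55.]
240 [387.  92.] [388.  55.]
```

>>> carry_out(
  motion=[
    [[0,0.001,-0.03],0],
    [[0,0.001,-0.07],0],
    [[0,0.001,-0.1],0],
    [[0,0.001,-0.12],0],
    [[0,0.001,-0.135],0],
    [[0,0.001,-0.141],0],
    [[0,0.001,-0.141],0],
    [[0,0.001,-0.141],0],
  ],
)

```text
time: 8.95
position: [0.5483, 0.1891, 0.1468]
tool_rot: [1.798, 2.575, 0.003]
ft_force: [0.2, -0.8, 0.4]
grip_width: 0.998
```

>>> carry_out(
  motion=[
    [[0,0,0],0],
    [[0,0,0],0],
    [[0,0,0],0],
    [[0,0,0],0],
    [[0,0,0],0],
    [[0,0,0],0],
    [[0,0,0],0],
    [[0,0,0],0],
    [[0,0,0],0],
    [[0,0,0],0],
  ],
  grip=1,
  squeeze=25,
)

```text
time: 9.95
position: [0.5474, 0.1892, 0.1456]
tool_rot: [-1.798, -2.576, -0.0]
ft_force: [0.3, 0.7, -0.0]
grip_width: 0.221
```

>>> carry_out(
  motion=[
    [[0,0,0.01],0],
    [[0,0,0.03],0],
    [[0,0,0.06],0],
    [[0,0,0.1],0],
    [[0,0,0.11],0],
    [[-0.034,-0.024,0.11],0],
    [[-0.068,-0.048,0.11],0],
    [[-0.102,-0.072,0.11],0],
    [[-0.125,-0.09,0.11],0],
    [[-0.136,-0.097,0.11],0],
    [[-0.136,-0.097,0.09],0],
    [[-0.136,-0.097,0.085],0],
    [[-0.136,-0.097,0.085],0],
    [[-0.136,-0.097,0.085],0],
  ],
)

```text
time: 11.35
position: [0.4117, 0.0923, 0.2309]
tool_rot: [1.798, 2.576, -0.0]
ft_force: [0.2, 0.3, 0.6]
grip_width: 0.224
```

```bash
python3 - <<'E'
from h import *
s=get_state();print(s['position'],s['tool_rot'])
a=eyes.get_image('top')['pixels'][220:360,300:460];b=eyes.get_image('scene')['pixels'][180:350,220:390]
f=lambda x:cv2.resize(x,(400,int(400*x.shape[0]/x.shape[1])),interpolation=cv2.INTER_CUBIC)[:350]
cv2.imwrite('pics/c4.png',np.hstack([f(a),f(b)]))
E
```

```text
[0.41174376 0.0922907  0.2309467 ] [ 1.79765984e+00  2.57620547e+00 -1.73304729e-04]
```

View pics/c4.png

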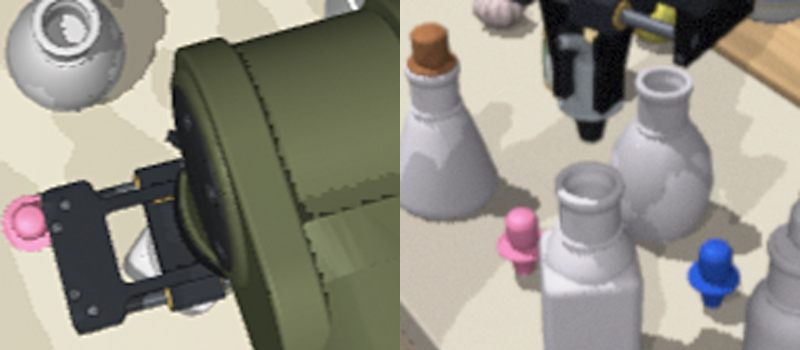

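The pourer is held upright above the square neck: tip at crop (590,135), mouth at (590,185). Inserting.

>>> carry_out(
  motion=[
    [[0,0,-0.02],0],
    [[0,0,-0.035],0],
    [[0,0,-0.045],0],
    [[0,0,-0.053],0],
    [[0,0,-0.057],0],
    [[0,0,-0.06],0],
    [[0,0,-0.061],0],
    [[0,0,-0.061],0],
    [[0,0,-0.061],0],
  ],
)

```text
time: 12.35
position: [0.4121, 0.0923, 0.1705]
tool_rot: [1.798, 2.576, 0.002]
ft_force: [-0.4, 0.3, 4.1]
grip_width: 0.219
```

>>> carry_out(
  motion=[
    [[0,0,0],0],
    [[0,0,0],0],
    [[0,0,0],0],
    [[0,0,0],0],
    [[0,0,0.02],0],
    [[0,0,0.05],0],
    [[0,0,0.1],0],
    [[0,0,0.12],0],
    [[0,0,0.12],0],
    [[0.005,0.05,0.12],-0.15],
    [[0.01,0.1,0.12],-0.3],
    [[0.01,0.14,0.12],-0.45],
    [[0.011,0.19,0.12],-0.6],
    [[0.011,0.22,0.12],-0.6],
    [[0.011,0.237,0.12],-0.6],
    [[0.011,0.237,0.1],-0.6],
    [[0.011,0.237,0.1],-0.6],
    [[0.011,0.237,0.1],-0.6],
  ],
  grip=-1,
)

```text
time: 14.15
position: [0.4226, 0.3276, 0.269]
tool_rot: [2.48, 1.928, -0.003]
ft_force: [0.2, 0.0, 0.8]
grip_width: 1.0
```

```bash
python3 - <<'E'
from h import *
s=get_state();print(s['position'],s['tool_rot'])
w=eyes.get_image('wrist');np.save('pics/w3.npy',w,allow_pickle=True)
b=eyes.get_image('scene')['pixels'][220:350,260:360];a=w['pixels'][100:350,160:480]
cv2.imwrite('pics/c5.png',np.hstack([cv2.resize(a,(512,400),interpolation=cv2.INTER_CUBIC),cv2.resize(b,(288,400))]))
E
```

```text
[0.42258885 0.32758718 0.26902604] [ 2.47992127  1.92755688 -0.00293514]
```

View pics/c5.png

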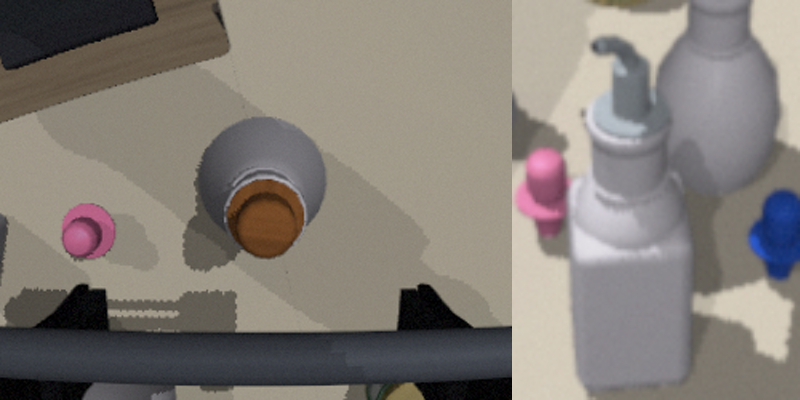

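The pourer is seated flat on the square bottle. The wood head top is at crop (270,224).

```bash
python3 - <<'E'
from h import *
i=np.load('pics/w3.npy',allow_pickle=True).item()
f=lambda x,y:(160+x/1.6,100+y/1.6)
print(onz(i,*f(269,225),.158,True),onz(i,*f(264,214),.1285,True))
E
```

```text
[0.4216337  0.33611753 0.158     ] [0.42229988 0.33400266 0.1285    ]
```

>>> carry_out(
  motion=[
    [[0,0.002,-0.03],0],
    [[0,0.002,-0.07],0],
    [[0,0.002,-0.1],0],
    [[0,0.002,-0.12],0],
    [[0,0.002,-0.132],0],
    [[0,0.002,-0.137],0],
    [[0,0.002,-0.137],0],
    [[0,0.002,-0.137],0],
  ],
)

```text
time: 15.05
position: [0.4233, 0.3317, 0.134]
tool_rot: [-2.479, -1.93, -0.004]
ft_force: [-0.1, -0.0, 0.2]
grip_width: 0.998
```

>>> carry_out(
  motion=[
    [[0,0,0],0],
    [[0,0,0],0],
    [[0,0,0],0],
    [[0,0,0],0],
    [[0,0,0],0],
    [[0,0,0],0],
    [[0,0,0],0],
    [[0,0,0],0],
    [[0,0,0],0],
    [[0,0,0],0],
  ],
  grip=1,
  squeeze=25,
)

```text
time: 16.05
position: [0.4225, 0.3312, 0.1326]
tool_rot: [-2.479, -1.93, -0.0]
ft_force: [0.1, 0.8, 0.8]
grip_width: 0.335
```

>>> carry_out(
  motion=[
    [[0,0,0.01],0],
    [[0,0,0.03],0],
    [[0,0,0.06],0],
    [[0,0,0.1],0],
    [[0,0,0.12],0],
    [[0.025,-0.028,0.12],0],
    [[0.05,-0.056,0.12],0],
    [[0.075,-0.084,0.12],0],
    [[0.1,-0.112,0.12],0],
    [[0.124,-0.14,0.12],0],
    [[0.124,-0.14,0.09],0],
    [[0.124,-0.14,0.07],0],
    [[0.124,-0.14,0.07],0],
    [[0.124,-0.14,0.07],0],
  ],
)

```text
time: 17.45
position: [0.5465, 0.1914, 0.2033]
tool_rot: [-2.479, -1.93, -0.0]
ft_force: [0.4, 0.7, 0.5]
grip_width: 0.332
```

```bash
python3 - <<'E'
from h import *
s=get_state();print(s['position'],s['tool_rot'])
t=eyes.get_image('top');b=eyes.get_image('scene');np.save('pics/s5.npy',b,allow_pickle=True)
a=t['pixels'][200:340,200:360];b=b['pixels'][180:350,220:390]
f=lambda x:cv2.resize(x,(400,int(400*x.shape[0]/x.shape[1])),interpolation=cv2.INTER_CUBIC)[:350]
cv2.imwrite('pics/c6.png',np.hstack([f(a),f(b)]))
E
```

```text
[0.54645625 0.19137919 0.20332475] [-2.47855169e+00 -1.93036652e+00 -3.52195646e-04]
```

View pics/c6.png

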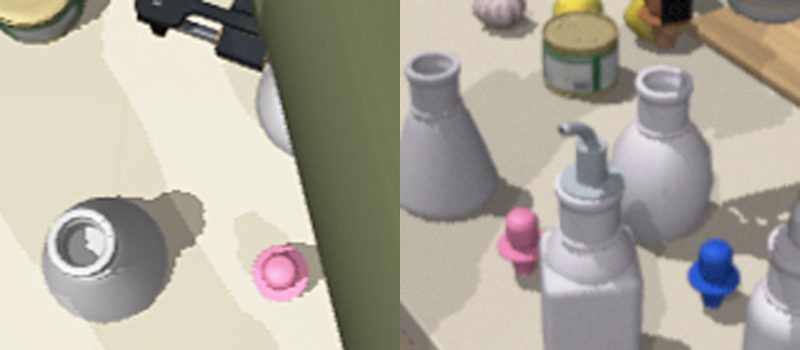

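The wood stopper is held, at scene crop (660,30), over the bellied mouth at (664,83). The cone mouth is open at top crop (82,243) and scene crop (432,66).

```bash
python3 - <<'E'
from m import *
T=(200+82/2.5,200+243/2.5);k=400/170
S=(220+(432-400)/k,180+66/k);B=(220+(664-400)/k,180+83/k)
print(onz(t,*T,.127),onz(s,*S,.127),tri(T,S),onz(s,*B,.141))
E
```

```text
[0.42193566 0.33048977 0.127     ] [0.4263443  0.33423237 0.127     ] (array([0.42273563, 0.32941507, 0.13058462]), np.float64(0.0024881145426953184)) [0.55066164 0.1910938  0.141     ]
```

>>> carry_out(
  motion=[
    [[0,-0.001,-0.02],0],
    [[0,-0.001,-0.035],0],
    [[0,-0.001,-0.043],0],
    [[0,-0.001,-0.05],0],
    [[0,-0.001,-0.054],0],
    [[0,-0.001,-0.056],0],
    [[0,-0.001,-0.057],0],
    [[0,-0.001,-0.057],0],
    [[0,-0.001,-0.057],0],
  ],
)

```text
time: 18.45
position: [0.547, 0.1903, 0.1465]
tool_rot: [2.479, 1.93, 0.003]
ft_force: [-1.4, -0.2, 4.6]
grip_width: 0.333
```

>>> carry_out(
  motion=[
    [[0,0,0],0],
    [[0,0,0],0],
    [[0,0,0],0],
    [[0,0,0],0],
    [[0,0,0.02],0],
    [[0,0,0.05],0],
    [[0,0,0.1],0],
    [[0,0,0.14],0],
    [[0,0,0.14],0],
    [[-0.01,-0.04,0.14],0],
    [[-0.02,-0.08,0.14],0],
    [[-0.03,-0.12,0.14],0],
    [[-0.04,-0.16,0.14],0],
    [[-0.05,-0.19,0.14],0],
    [[-0.053,-0.209,0.14],0],
    [[-0.053,-0.209,0.14],0],
    [[-0.053,-0.209,0.14],0],
  ],
  grip=-1,
)

```text
time: 20.15
position: [0.4934, -0.0182, 0.2852]
tool_rot: [-2.478, -1.929, -0.0]
ft_force: [0.0, 1.1, -0.7]
grip_width: 1.003
```

```bash
python3 - <<'E'
from h import *
s=get_state();print(s['position'],s['tool_rot'])
w=eyes.get_image('wrist');np.save('pics/w4.npy',w,allow_pickle=True)
b=eyes.get_image('scene')['pixels'][180:310,305:405];a=w['pixels'][100:350,160:480]
cv2.imwrite('pics/c7.png',np.hstack([cv2.resize(a,(512,400),interpolation=cv2.INTER_CUBIC),cv2.resize(b,(288,400))]))
E
```

```text
[ 0.49336702 -0.01824883  0.28516018] [-2.47845994e+00 -1.92920275e+00 -4.77408471e-04]
```

View pics/c7.png

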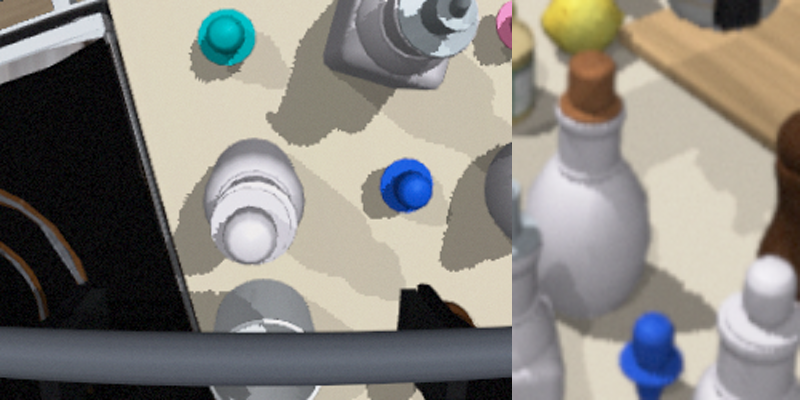

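The wood stopper is seated on the bellied bottle. The ceramic stopper stands in the straight bottle where I released it, with its knob at crop (250,236). Descending, gripping and lifting.

>>> carry_out(
  motion=[
    [[0,-0.001,-0.03],0],
    [[0,-0.001,-0.07],0],
    [[0,-0.001,-0.1],0],
    [[0,-0.001,-0.12],0],
    [[0,-0.001,-0.127],0],
    [[0,-0.001,-0.129],0],
    [[0,-0.001,-0.129],0],
    [[0,-0.001,-0.129],0],
  ],
)

```text
time: 21.05
position: [0.4945, -0.0196, 0.1578]
tool_rot: [2.478, 1.93, 0.003]
ft_force: [-0.8, 0.4, 0.0]
grip_width: 1.003
```

>>> carry_out(
  motion=[
    [[0,0,0],0],
    [[0,0,0],0],
    [[0,0,0],0],
    [[0,0,0],0],
    [[0,0,0],0],
    [[0,0,0],0],
    [[0,0,0],0],
    [[0,0,0],0],
    [[0,0,0],0],
    [[0,0,0],0],
  ],
  grip=1,
  squeeze=20,
)

```text
time: 22.05
position: [0.4934, -0.0199, 0.1565]
tool_rot: [-2.479, -1.93, -0.0]
ft_force: [0.4, -0.2, -0.4]
grip_width: 0.284
```

>>> carry_out(
  motion=[
    [[0,0,0.01],0],
    [[0,0,0.03],0],
    [[0,0,0.06],0],
    [[0,0,0.09],0],
    [[0,0,0.12],0],
    [[0,0,0.14],0],
    [[0,0,0.14],0],
    [[0,0,0.14],0],
  ],
)

```text
time: 22.85
position: [0.4935, -0.0199, 0.2967]
tool_rot: [2.479, 1.93, 0.001]
ft_force: [-0.4, 0.5, -1.1]
grip_width: 0.284
```

>>> carry_out(
  motion=[
    [[-0.008,0.04,0],0],
    [[-0.016,0.08,0],0],
    [[-0.024,0.12,0],0],
    [[-0.032,0.16,0],0],
    [[-0.04,0.2,0],0],
    [[-0.048,0.24,0],0],
    [[-0.056,0.28,0],0],
    [[-0.064,0.32,0],0],
    [[-0.071,0.351,0],0],
    [[-0.071,0.351,0],0],
    [[-0.071,0.351,-0.04],0],
    [[-0.071,0.351,-0.08],0],
    [[-0.071,0.351,-0.1],0],
    [[-0.071,0.351,-0.1],0],
    [[-0.071,0.351,-0.1],0],
  ],
)

```text
time: 24.35
position: [0.4225, 0.3304, 0.1964]
tool_rot: [2.48, 1.929, -0.002]
ft_force: [0.1, 0.1, 0.3]
grip_width: 0.29
```

```bash
python3 - <<'E'
from h import *
s=get_state();print(s['position'],s['tool_rot'])
t=eyes.get_image('wrist');b=eyes.get_image('scene')
a=t['pixels'][120:330,200:440];b=b['pixels'][140:280,190:350]
f=lambda x:cv2.resize(x,(400,350),interpolation=cv2.INTER_CUBIC)
cv2.imwrite('pics/c8.png',np.hstack([f(a),f(b)]))
E
```

```text
[0.42252612 0.33038121 0.19638123] [ 2.47951130e+00  1.92865378e+00 -1.73148926e-03]
```

View pics/c8.png

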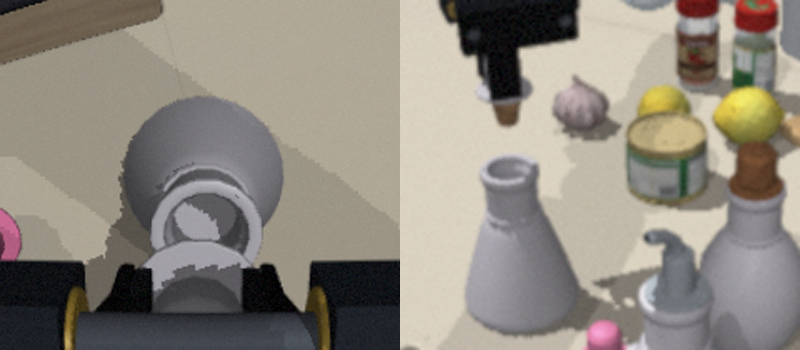

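The ceramic stopper is held upright, with its flange at scene crop (503,92), over the cone mouth at (510,172). The wrist view suggests the mouth is about 2–3 mm towards +y. Inserting with a small correction.

>>> carry_out(
  motion=[
    [[0,0.002,-0.015],0],
    [[0,0.002,-0.03],0],
    [[0,0.002,-0.042],0],
    [[0,0.002,-0.05],0],
    [[0,0.002,-0.056],0],
    [[0,0.002,-0.061],0],
    [[0,0.002,-0.064],0],
    [[0,0.002,-0.066],0],
    [[0,0.002,-0.066],0],
    [[0,0.002,-0.066],0],
  ],
)

```text
time: 25.45
position: [0.4228, 0.3334, 0.1315]
tool_rot: [-2.479, -1.93, -0.002]
ft_force: [-1.7, -1.0, 5.2]
grip_width: 0.288
```

Seated with contact. Releasing, lifting and retreating towards the start side.

>>> carry_out(
  motion=[
    [[0,0,0],0],
    [[0,0,0],0],
    [[0,0,0],0],
    [[0,0,0],0],
    [[0,0,0.02],0],
    [[0,0,0.05],0],
    [[0,0,0.1],0],
    [[0,0,0.14],0],
    [[-0.03,0.04,0.15],0],
    [[-0.06,0.08,0.15],0],
    [[-0.1,0.12,0.15],0],
    [[-0.13,0.16,0.15],0],
    [[-0.16,0.19,0.15],0],
    [[-0.19,0.22,0.15],0],
    [[-0.21,0.25,0.15],0],
    [[-0.21,0.25,0.15],0],
    [[-0.21,0.25,0.15],0],
  ],
  grip=-1,
)

```text
time: 27.15
position: [0.2117, 0.5835, 0.2798]
tool_rot: [2.476, 1.932, -0.001]
ft_force: [-0.1, -0.1, 0.0]
grip_width: 0.999
```

```bash
python3 - <<'E'
from h import *
s=get_state();print(s['position'],s['time'])
t=eyes.get_image('top');b=eyes.get_image('scene')
np.save('pics/t9.npy',t,allow_pickle=True);np.save('pics/s9.npy',b,allow_pickle=True)
f=lambda x,h:cv2.resize(x,(800,h),interpolation=cv2.INTER_CUBIC)
cv2.imwrite('pics/c9t.png',f(t['pixels'][200:360,210:480],474));cv2.imwrite('pics/c9s.png',cv2.resize(b['pixels'][180:380,205:465],None,fx=3,fy=3,interpolation=cv2.INTER_CUBIC))
E
```

```text
[0.21172635 0.58345682 0.27977793] 27.15
```

View pics/c9t.png

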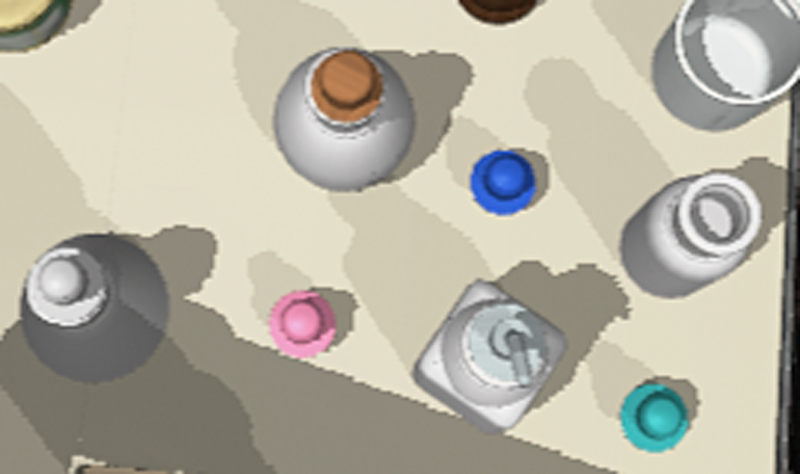

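View pics/c9s.png

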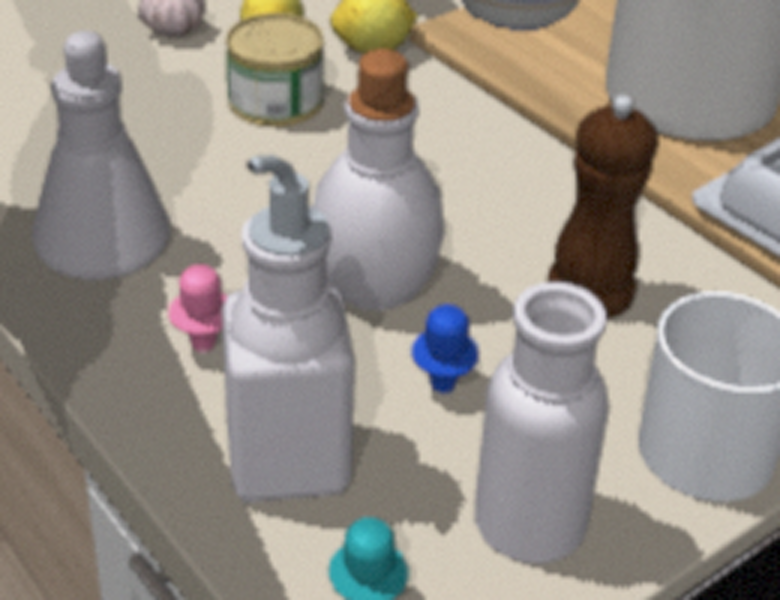

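Both views show all three stoppers flat on their lips: wood at (347,85) top, ceramic at (63,283), pourer at (507,345). The straight bottle is open and nothing has visibly moved. Handing in.

```bash
python3 -c "
from bench import ticket
print(ticket.close_job())"
```

```text
the job is handed in; nothing more can be done
None
```

The stoppers are changed over and the job is handed in, at about 27 s on the robot's clock; no verdict was reported. The pourer is in the square bottle, the wooden stopper in the bellied one and the ceramic stopper in the cone. The ceramic stopper waited in the straight bottle during the swap, and that bottle is open again.

- **Seating:** each insertion ended at the expected lip height (within about 1 mm) with a contact force of 3.5–5 N. The final top and scene views show all three flanges flat on their lips. I did not measure final tilt or centring numerically.
- **Surroundings:** by eye, the four bottles, the mill and the mug stand where they did at the start, and so does the tin as far as these views show it. The gripper was clear of everything at hand-in.
- **Disagreement:** the cone bottle's position differed between the cameras by up to about 6 mm in y. I used a value in between, and the ceramic stopper went in without trouble.

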